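Find the binding cover on the knife station

TASK

One of the two swing covers on the knife station binds part of the way round. Swing first the left cover and then the right one out by its knob and feel which: where one binds, do not force it (keep well under 15 N at the knob) and swing it back fully shut; leave the one that runs freely fully open, ready for loading. Let go of both and leave everything else where it lies.

Things in the scene. Friction and masses are not known exactly. Their poses are not given: they have to be found in the camera images.
- station: white enamelled base of the knife station, fixed, 240 (x) x 420 (y) x 45 mm, origin at the centre of its underside, front to -x; left is its +y half, as the robot sees it. Its deck has two wells, each under a cover. Just one cover, either one, binds, unseen: from somewhere between 0.5 and 1.1 rad a springy resistance rises by about 0.8 N per mm at the knob
- cover_left (a joint): angle (rad) of the left black swing cover, a level plate 135 x 70 x 6 mm turning on an upright pivot at one end. 0: fully shut, over its well, pointing from the pivot to the station's front; grows as it swings outward, away from the other cover (clockwise from above), to its end stop at 1.57, fully open. Starts at 0 to 0.2. Stays where left; a free one drags about 1.5 N at the knob
- cover_right (a joint): angle (rad) of the right black swing cover, a level plate 135 x 70 x 6 mm turning on an upright pivot at one end. 0: fully shut, over its well, pointing from the pivot to the station's front; grows as it swings outward, away from the other cover (counter-clockwise from above), to its end stop at 1.57, fully open. Starts at 0 to 0.2. Stays where left; a free one drags about 1.5 N at the knob
- knob_left (a point): centre (half-way along the part to grip) of the upright round aluminium knob on the left cover, 20 mm in diameter and 42 mm tall, standing on the plate (whose top is 54 mm above the table), 100 mm from the cover's pivot; this point is 79 mm above the table and 25 mm above the plate, 17 mm below the knob's top. Its x axis points from the knob to the pivot
- knob_right (a point): centre (half-way along the part to grip) of the upright round aluminium knob on the right cover, 20 mm in diameter and 42 mm tall, standing on the plate (whose top is 54 mm above the table), 100 mm from the cover's pivot; this point is 79 mm above the table and 25 mm above the plate, 17 mm below the knob's top. Its x axis points from the knob to the pivot
- hinge_left (a point): point on the upright pivot axis of the left cover, at the same height as the knob point (79 mm above the table); the pivot's round cap (44 mm across) ends 17 mm above the deck, below this point
- hinge_right (a point): point on the upright pivot axis of the right cover, at the same height as the knob point (79 mm above the table); the pivot's round cap (44 mm across) ends 17 mm above the deck, below this point
- vial: small capped glass vial, 26 mm across, 42 mm tall, standing on the station's deck between the pivots and behind them; leave alone
- mouse: white computer mouse, 100 x 58 x 32 mm, beside the +y end of the station; leave alone
- tweezers: steel tweezers, 120 mm long, lying before the station; leave alone
- screwdriver: screwdriver, 170 mm long, lying before the station; leave alone
- glass_strip: strip of knife glass 200 x 25 x 6 mm, lying behind the station; leave alone
- knife_box: open clear box 90 x 60 x 25 mm, beside the station's +y end; leave alone
- dish: flat round clear dish, 90 mm across, 15 mm tall, beside the station's -y end; leave alone

How it is judged:
On the way, in this order (a step that is already met when the one before it is completed fails the run):
1. the left cover has been swung out to at least 0.45 rad (value of joint cover_left above 0.45 rad), for 0.1 s.
2. then the right cover has been swung out to at least 0.45 rad (value of joint cover_right above 0.45 rad), for 0.1 s.
At the end, for the whole second after the job is handed in: the cover that runs freely stands fully open (more than 1.45 rad) and the cover that binds is fully shut (less than 0.08 rad), both let go and at rest (((value of joint cover_left above 1.45 rad and value of joint cover_right below 0.08 rad) or (value of joint cover_right above 1.45 rad and value of joint cover_left below 0.08 rad)) and velocity of joint cover_left between -0.05 and 0.05 rad/s and velocity of joint cover_right between -0.05 and 0.05 rad/s); the robot touches nothing.
It fails at once if the left cover is forced against its bind (more than about 18 N at the knob) (contact force between tail_left and anything else above 40 N).
It fails at once if the right cover is forced against its bind (more than about 18 N at the knob) (contact force between tail_right and anything else above 40 N).
It fails at once if one of the things lying about (vial, mouse, tweezers, screwdriver, glass strip, box, dish) is moved by more than 25 mm (distance of any of vial, mouse, tweezers, screwdriver, glass_strip, knife_box, dish from where it was at the start of the episode above 0.025 m).
It also fails if it takes over 72 s, if anything falls off the work surface, if the arm or the gripper's body presses on something with over 40 N, if the wrist force passes 120 N, or if a joint passes its speed limit or range.

ROBOT

A 6-joint arm with a two-finger parallel gripper is mounted at the origin on the work surface. World frame = base frame: x ahead of the robot, y to its left, z up, the work surface at z = 0. Lengths are in m, angles in rad, forces in N, time in s.
With the tool pointing down it reaches from about 0.325 to 0.875 m from the base axis. Payload 4.4 kg.
Tool frame: the origin (TCP) lies at the very end of the fingers, on their centre line; the grasp point (between the pads) lies 19 mm behind it; y points along the fingers, z is the direction in which the jaws open and shut, and the axes are right-handed (so a half turn about y gives the same grasp; the last joint's range is limited). The gripper opens to 85 mm and grips with 20 to 120 N. Pads are 22 mm wide; open, the fingers measure 114 mm over their backs; the gripper's body (76 mm by 85 mm) begins 54 mm behind the grasp point. The pads swing forward as they close: fully open they stand 13 mm farther back than shut.
Start: joints at [-1.468, 0.207, 1.542, -0, 1.393, -0.15], TCP at [0.144, -0.557, 0.231] pointing down, gripper open.
Joint ranges: [-2.73, 2.73], [-0.86, 2.22], [0.23, 2.46], [-1.11, 4.25], [0.08, 2.63], [-2.82, 2.82]. Speed limits (rad/s): [2.79, 2.79, 3.14, 3.14, 3.14, 3.14].

INTERFACE

Orientations are given as a unit quaternion [w, x, y, z].
In Python, from plant import arm, vision, order, search_frame, masks_of, landmark_of gives the robot as it stands. The module is installed in compiled form; this text tells all that it offers.
- The arm moves only by the tool step_arm, never from a script. Its argument "increments" is text: rows parted by semicolons, each of 7 numbers parted by spaces: the shift along the tool's x, y, z as a fraction of full scale, then the turn, a rotation vector about the tool's x, y, z as a fraction of full scale, then the finger opening in mm, from 0 to 85.4. In form: x y z ax ay az hand; .... A call has 1 to 10 rows; each row shifts and turns the commanded pose from where the row before left it, along the tool's axes as they then stand; what a row does not reach is not made up. Full scale, the value 1, is 2.5 cm for a shift and 0.1 rad for a turn. A row lasts 1/10 s, in which the tool goes at most 50 mm and 8.59 degrees, less where a joint would pass 70% of its speed; a pose out of reach is approached as far as the arm can. A call with a number of a shift or a turn outside -1 to 1 is refused whole. A call with a gripper value outside its range is refused whole. The fingers move at their own pace and stop on an object; "force" is the grip in N (left out, the last holds). Time passes only in rows, so rows that do not move let the fingers close. It gives the time, the measured TCP pose, the force and the opening at its end, in the units of the state.
- arm.observe(): the state, without advancing time (a new reading comes with each control period).
- vision.get_image(name): name is "scene" or "top" or "wrist"; returns a dict with "color" (480x640x3 uint8, blue, green, red), "camera_matrix" (3x3 intrinsics, pixels), "R" (3x3) and "t" (3): a world point X has camera coordinates R X + t. Camera axes: x right, y down, z forward; pixel columns grow to the right and rows downward; lengths in m; the calibration is good to about 2 mm. A picture is of the moment at which its call begins. There is no depth.
- order.finish_job(): hands the job in, once; it reports no verdict.
Trained networks look in a picture, given as the dict that the camera call returned (one of the last four; its "shot" number tells which), for a name from the list of things; names that differ only in an ending like _2 or _b are one class to them, and where a whole thing is asked for, a point or a joint stands for the part that bears it (a point fixed in the world has none). Each returns a list of dicts, best first, with "score" (0 to 1); they miss things now and then, are a little off and sometimes report something else, mostly with a low value. They report only what shows in the picture. A call takes as long as a camera call.
- search_frame(picture, label): "box" ([centre column, centre row, width, height] in pixels, round what is visible of it).
- masks_of(picture, label): "region" (480x640 bool, what is visible of it) and "box" ([centre column, centre row, width, height] in pixels, round what is visible of it).
- landmark_of(picture, label): "position" ([column, row] in pixels: a listed point, or the origin of a listed thing).
The state is a dict: "time": time; "joint_positions": joint angles; "qd": joint speeds; "joint_torque": joint torques, N m; "eef_pos": TCP position; "orientation": TCP orientation; "force": force on the tool from outside, world axes, zero at the start; "ft_torque": the same for the moment, N m; "opening": finger opening in m.
Only numpy, scipy, OpenCV 4.12 (cv2) and the standard library are available. Lean on these libraries where they do the work, as an engineer would, in place of code of your own. Each camera call takes 0.05 s, during which the arm holds its last target.

## Working session

There is one attempt and no reset: what is moved stays moved. The work goes in short steps, Python scripts to look and compute and a tool call to move; the robot and the scene stay as the last step left them, time stands still between calls to the robot, and variables do not carry over. Pictures are saved under pics/ and viewed, and the job is handed in when it is done.

Besides the shell and the picture viewer there is one more tool, called after "Request:" by a JSON object that holds its "api" and its "payload", one argument or row to a line. step_arm: Moves the arm, as the interface text tells. Its arguments: {"type":"object","properties":{"increments":{"type":"string"},"force":{"type":"number"}},"required":["increments"]}

```bash
mkdir -p pics
cat > h.py <<'E'
import numpy as np,cv2
from plant import arm, vision, order, search_frame, masks_of, landmark_of
from scipy.spatial.transform import Rotation as Ro
def ray(p,uv,z):
    K=np.array(p["camera_matrix"]);R=np.array(p["R"]);t=np.array(p["t"])
    d=R.T@np.linalg.solve(K,[uv[0],uv[1],1]);c=-R.T@t
    return c+d*(z-c[2])/d[2]
def st():
    s=arm.observe();q=s["orientation"]
    print("t",s["time"],"p",np.round(s["eef_pos"],4),"q",np.round(q,4),"f",np.round(s["force"],2),"op",s["opening"],"j",np.round(s["joint_positions"],3))
    print(np.round(Ro.from_quat([q[1],q[2],q[3],q[0]]).as_matrix(),3))
    return s
E
python3 - <<'E'
from h import *
st()
for n in("scene","top"):
    p=vision.get_image(n);cv2.imwrite(f"pics/{n}0.png",p["color"])
    for l,z in(("knob_left",.079),("knob_right",.079),("hinge_left",.079),("hinge_right",.079),("station",0),("vial",.045),("mouse",0),("knife_box",0),("dish",0)):
        for r in landmark_of(p,l)[:2]: print(n,l,round(r["score"],2),np.round(r["position"],1),np.round(ray(p,r["position"],z),4))
E
```

```text
t 0.0 p [ 0.1443 -0.5558  0.2301] q [ 0.0895 -0.0895  0.7023 -0.7006] f [-0.22 -0.66  0.02] op 0.08493267440630031 j [-1.467  0.207  1.543 -0.     1.393 -0.151]
[[-0.968 -0.     0.251]
 [-0.251  0.002 -0.968]
 [-0.    -1.    -0.002]]
scene knob_left 0.78 [353.2 189.5] [0.5149 0.1658 0.079 ]
scene knob_right 0.9 [289.5 234.2] [ 0.5058 -0.0074  0.079 ]
scene knob_right 0.7 [331.5 264.1] [ 0.6113 -0.0029  0.079 ]
scene hinge_left 0.77 [388.1 221.2] [0.6199 0.1502 0.079 ]
scene hinge_right 0.61 [332.1 262.7] [6.099e-01 2.000e-04 7.900e-02]
scene hinge_right 0.6 [324.6 193. ] [0.48   0.1177 0.079 ]
scene station 0.83 [343.  255.8] [0.5766 0.0725 0.    ]
scene vial 0.86 [383.5 267.3] [0.6713 0.0798 0.045 ]
scene mouse 0.67 [399.3 167.1] [0.4978 0.3526 0.    ]
scene knife_box 0.81 [451.5 204.6] [0.6523 0.3422 0.    ]
scene dish 0.93 [256.2 361.7] [ 0.6242 -0.209   0.    ]
scene dish 0.29 [399.9 163.6] [0.4916 0.3626 0.    ]
top knob_left 0.69 [345.6 237.2] [ 6.033e-01 -3.000e-04  7.900e-02]
top knob_left 0.62 [258.2 272.3] [0.5149 0.1722 0.079 ]
top knob_right 0.87 [343.9 281.7] [ 0.5102 -0.004   0.079 ]
top hinge_left 0.6 [272.1 222.9] [0.6209 0.1547 0.079 ]
top hinge_right 0.67 [343.  234.7] [0.6082 0.0055 0.079 ]
top station 0.94 [311.4 251.2] [0.5839 0.0714 0.    ]
top vial 0.47 [311.4 208.2] [0.6691 0.0778 0.045 ]
top mouse 0.63 [173.9 278.6] [0.4981 0.3644 0.    ]
top mouse 0.48 [344.3 282.8] [ 0.5199 -0.0062  0.    ]
top knife_box 0.8 [190.8 208.3] [0.6589 0.3489 0.    ]
top dish 0.79 [435.8 247.5] [ 0.6152 -0.2013  0.    ]
```

View pics/top0.png

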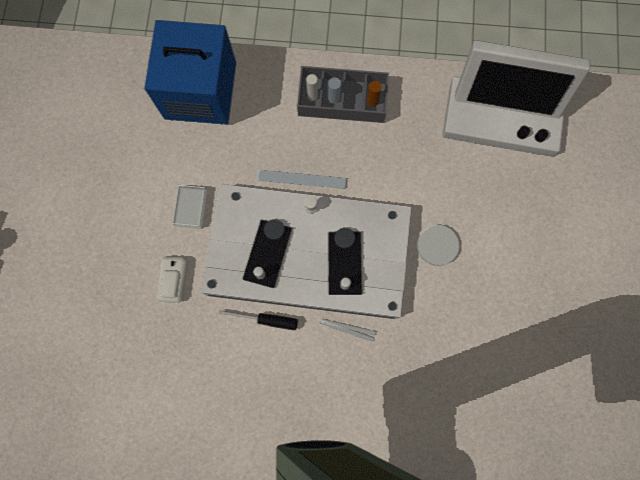

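View pics/scene0.png

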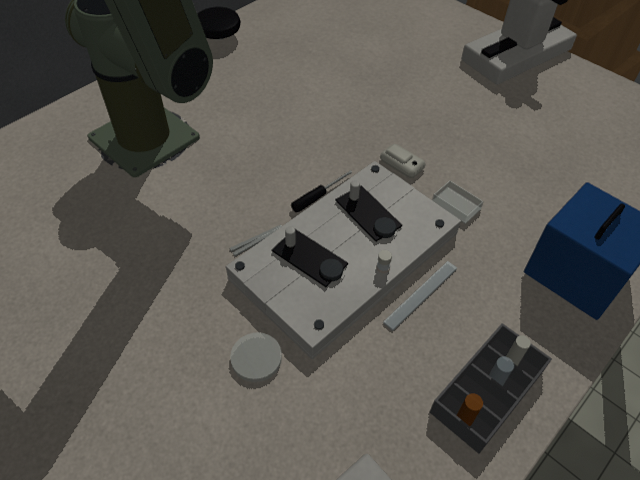

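The top view shows the left knob at about (259,272), its cap at (274,230), the right knob at (345,283) and its cap at (345,237), which agrees with the networks. Next I'll refine these positions and plan the approach to the left knob.

```bash
cat >> h.py <<'E'
def plan(target,psi,n=None,hand=85):
    """rows to bring TCP to target with tool z-axis at world yaw psi, tool y down"""
    s=arm.observe();q=s["orientation"];R=Ro.from_quat([q[1],q[2],q[3],q[0]]).as_matrix();p=np.array(s["eef_pos"])
    z=np.array([np.cos(psi),np.sin(psi),0]);y=np.array([0,0,-1.]);T=np.stack([np.cross(y,z),y,z],1)
    # signed yaw change kept explicit
    cur=np.arctan2(R[1,2],R[0,2])
    d=psi-cur
    d=(d+np.pi)%(2*np.pi)-np.pi
    tot=d;n0=int(np.ceil(max(np.linalg.norm(np.array(target)-p)/.0245,abs(d)/.098)));n=max(n or 0,n0)
    rows=[];c=p.copy();Rc=R.copy()
    for i in range(1,n+1):
        want=p+(np.array(target)-p)*i/n
        yaw=cur+d*i/n
        z=np.array([np.cos(yaw),np.sin(yaw),0]);Rw=np.stack([np.cross(y,z),y,z],1)
        sh=np.round(Rc.T@(want-c)/.025,2);rv=np.round(Ro.from_matrix(Rc.T@Rw).as_rotvec()/.1,2)
        sh=np.clip(sh,-1,1);rv=np.clip(rv,-1,1)
        rows.append(" ".join(f"{v:g}" for v in list(sh)+list(rv)+[hand]))
        c=c+Rc@sh*.025;Rc=Rc@Ro.from_rotvec(rv*.1).as_matrix()
    for i in range(0,n,10): print("; ".join(rows[i:i+10]));print()
    print("end",c,"n",n,"dyaw",d)
E
python3 - <<'E'
from h import *
p=vision.get_image("top");s=vision.get_image("scene")
for uv in((274.5,230),(345,237)):print("cap",ray(p,uv,.062))
for uv in((259,271),(345.5,283)):print("knobtop~",ray(p,uv,.09))
cv2.imwrite("pics/z.png",cv2.resize(p["color"][205:315,230:390],None,fx=5,fy=5,interpolation=cv2.INTER_CUBIC))
cv2.imwrite("pics/zs.png",cv2.resize(s["color"][160:300,260:420],None,fx=5,fy=4,interpolation=cv2.INTER_CUBIC))
plan([.515,.169,.18],1.41,hand=40)
E
```

```text
cap [0.6102369 0.1501135 0.062    ]
cap [0.60759391 0.00083253 0.062     ]
knobtop~ [0.51591192 0.16933374 0.09      ]
knobtop~ [ 0.50608961 -0.00729055  0.09      ]
-0.64 0.06 -0.72 -0 -0.8 0 40; -0.69 0.06 -0.66 -0 -0.8 0 40; -0.74 0.06 -0.61 -0 -0.81 0 40; -0.79 0.06 -0.54 -0 -0.8 0 40; -0.83 0.06 -0.48 -0 -0.8 0 40; -0.87 0.06 -0.41 -0 -0.8 0 40; -0.89 0.06 -0.34 0 -0.8 0 40; -0.92 0.06 -0.27 0 -0.81 0 40; -0.94 0.06 -0.19 0 -0.8 0 40; -0.95 0.06 -0.12 0 -0.8 0 40

-0.96 0.06 -0.04 0 -0.8 0 40; -0.96 0.06 0.03 0 -0.8 0 40; -0.95 0.06 0.12 0 -0.81 0 40; -0.94 0.06 0.18 0 -0.8 0 40; -0.92 0.06 0.27 0 -0.8 0 40; -0.9 0.07 0.33 0 -0.8 0 40; -0.87 0.06 0.41 0 -0.8 0 40; -0.83 0.06 0.48 0 -0.81 0 40; -0.79 0.06 0.54 0 -0.8 0 40; -0.75 0.06 0.6 0 -0.8 0 40

-0.69 0.06 0.66 0 -0.8 0 40; -0.64 0.06 0.71 0 -0.81 0 40; -0.58 0.06 0.76 0 -0.8 0 40; -0.52 0.06 0.81 0 -0.8 0 40; -0.45 0.06 0.85 0 -0.8 0 40; -0.39 0.06 0.88 0 -0.8 -0 40; -0.31 0.06 0.9 0 -0.81 -0 40; -0.23 0.06 0.93 0 -0.8 -0 40; -0.16 0.06 0.95 0 -0.8 -0 40; -0.09 0.06 0.95 0 -0.8 -0 40

-0.01 0.06 0.96 0 -0.8 -0 40; 0.07 0.06 0.96 0 -0.81 -0 40; 0.14 0.06 0.94 0 -0.8 -0 40; 0.22 0.06 0.94 0 -0.8 -0 40

end [0.51496378 0.16909521 0.18003099] n 34 dyaw 2.7269560380512985
```

View pics/z.png

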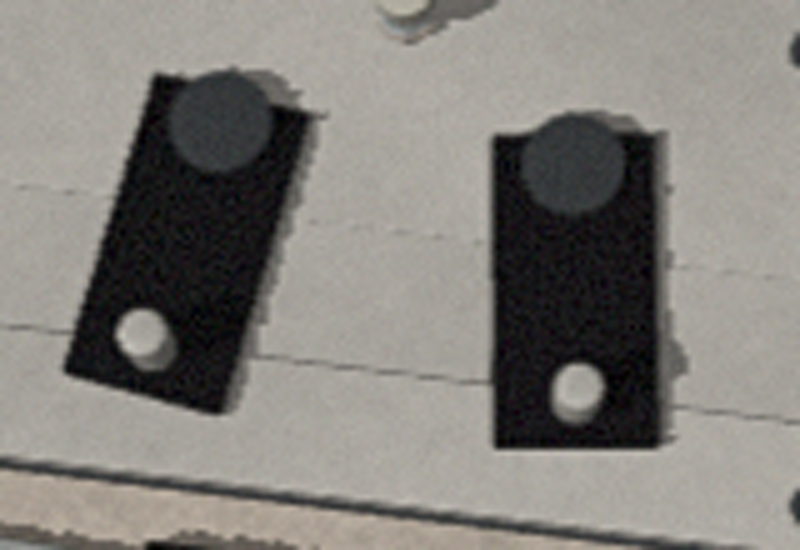

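Run:
```python
from h import *
p=vision.get_image("top")
f=lambda u,z:np.round(ray(p,(230+(u[0])/5-.4,205+u[1]/5-.4),z),4)
hl=f((221,121),.062);hr=f((573,163),.062);kl=f((141,330),.096);kr=f((578,380),.096)
a=f((0,327),.045);b=f((800,421),.045)
print(hl,hr,kl,kr,"seam tilt",np.arctan2(-(b-a)[0],-(b-a)[1]) , "hinge tilt",np.arctan2((hl-hr)[0],(hl-hr)[1]))
for h,k in((hl,kl),(hr,kr)):print(np.linalg.norm((k-h)[:2]),np.arctan2((k-h)[1],-(k-h)[0]))
```

```text
[0.6127 0.1519 0.062 ] [0.607  0.0025 0.062 ] [0.5156 0.171  0.096 ] [ 0.51   -0.0062  0.096 ] seam tilt 0.03455049942426884 hinge tilt 0.03813411467044219
0.09896069926996279 0.1942247420975667
0.0973893731369085 -0.08945137240376351
```

Request:
{"api": "step_arm", "payload": {
  "increments": "-0.64 0.06 -0.72 0 -0.8 0 40; -0.69 0.06 -0.66 0 -0.8 0 40; -0.74 0.06 -0.61 0 -0.81 0 40; -0.79 0.06 -0.54 0 -0.8 0 40; -0.83 0.06 -0.48 0 -0.8 0 40; -0.87 0.06 -0.41 0 -0.8 0 40; -0.89 0.06 -0.34 0 -0.8 0 40; -0.92 0.06 -0.27 0 -0.81 0 40; -0.94 0.06 -0.19 0 -0.8 0 40; -0.95 0.06 -0.12 0 -0.8 0 40",
  "force": 20
}}

```text
time: 2.15
eef_pos: [0.2538, -0.3424, 0.2164]
orientation: [-0.357, 0.357, -0.61, 0.61]
force: [0.5, -0.2, 0.5]
opening: 0.04
```

Request:
{"api": "step_arm", "payload": {
  "increments": "-0.96 0.06 -0.04 0 -0.8 0 40; -0.96 0.06 0.03 0 -0.8 0 40; -0.95 0.06 0.12 0 -0.81 0 40; -0.94 0.06 0.18 0 -0.8 0 40; -0.92 0.06 0.27 0 -0.8 0 40; -0.9 0.07 0.33 0 -0.8 0 40; -0.87 0.06 0.41 0 -0.8 0 40; -0.83 0.06 0.48 0 -0.81 0 40; -0.79 0.06 0.54 0 -0.8 0 40; -0.75 0.06 0.6 0 -0.8 0 40"
}}

```text
time: 3.15
eef_pos: [0.3629, -0.1289, 0.2013]
orientation: [0.567, -0.567, 0.422, -0.423]
force: [0.6, 0.1, -0.0]
opening: 0.0404
```

Request:
{"api": "step_arm", "payload": {
  "increments": "-0.69 0.06 0.66 0 -0.8 0 40; -0.64 0.06 0.71 0 -0.81 0 40; -0.58 0.06 0.76 0 -0.8 0 40; -0.52 0.06 0.81 0 -0.8 0 40; -0.45 0.06 0.85 0 -0.8 0 40; -0.39 0.06 0.88 0 -0.8 0 40; -0.31 0.06 0.9 0 -0.81 0 40; -0.23 0.06 0.93 0 -0.8 0 40; -0.16 0.06 0.95 0 -0.8 0 40; -0.09 0.06 0.95 0 -0.8 0 40"
}}

```text
time: 4.15
eef_pos: [0.4719, 0.0845, 0.1861]
orientation: [0.687, -0.687, 0.167, -0.168]
force: [0.1, 0.5, 0.5]
opening: 0.04
```

Request:
{"api": "step_arm", "payload": {
  "increments": "-0.01 0.06 0.96 0 -0.8 0 40; 0.07 0.06 0.96 0 -0.81 0 40; 0.14 0.06 0.94 0 -0.8 0 40; 0.22 0.06 0.94 0 -0.8 0 40; 0 0 0 0 0 0 40"
}}

```text
time: 4.65
eef_pos: [0.5159, 0.1712, 0.18]
orientation: [0.705, -0.705, 0.055, -0.056]
force: [-0.1, 1.2, 0.3]
opening: 0.0398
```

Run:
```python
from h import *
st()
p=vision.get_image("wrist");cv2.imwrite("pics/w1.png",p["color"])
for l,z in(("knob_left",.079),("hinge_left",.079),("knob_right",.079),("hinge_right",.079)):
  for r in landmark_of(p,l)[:2]: print(l,round(r["score"],2),np.round(r["position"],1),np.round(ray(p,r["position"],z),4))
```

```text
t 4.65 p [0.5159 0.1712 0.18  ] q [ 0.7053 -0.7046  0.0554 -0.056 ] f [-0.06  1.16  0.26] op 0.03984763084208316 j [ 1.610e-01  1.880e-01  1.675e+00  1.000e-03  1.278e+00 -1.253e+00]
[[ 0.988  0.001  0.157]
 [-0.157  0.001  0.988]
 [ 0.001 -1.     0.001]]
knob_left 0.8 [308.4 239. ] [0.5158 0.1687 0.079 ]
hinge_left 0.66 [292.2  93.8] [0.4321 0.1733 0.079 ]
hinge_left 0.62 [303.1 383.7] [0.6162 0.1487 0.079 ]
knob_right 0.88 [ 26.3 271.3] [ 0.5089 -0.0081  0.079 ]
```

View pics/w1.png

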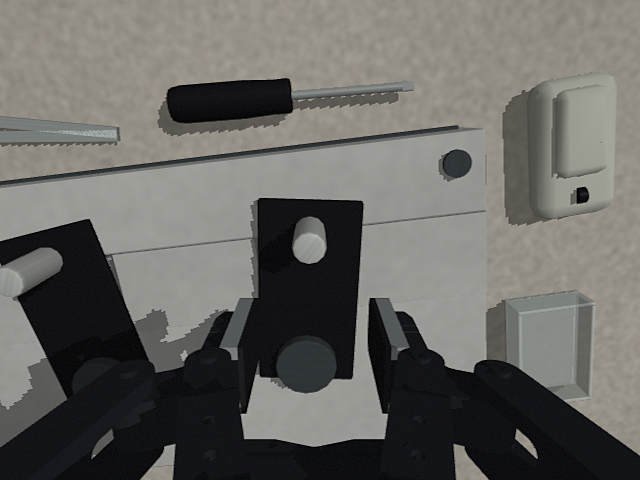

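The wrist view puts the left knob at (310,239) and the cap at (306,364), consistent with the top view. I'll descend over the knob with the jaws straddling it.

Request:
{"api": "step_arm", "payload": {
  "increments": "0 0.95 -0.05 0 0.3 0 40; 0 0.95 0 0 0 0 40; 0 0.95 0 0 0 0 40; 0 0.95 0 0 0 0 40; 0 0.9 0 0 0 0 40; 0 0 0 0 0 0 40"
}}

```text
time: 5.5
eef_pos: [0.5114, 0.1665, 0.0594]
orientation: [-0.703, 0.705, -0.071, 0.065]
force: [-1.2, 0.5, -0.1]
opening: 0.0398
```

Request:
{"api": "step_arm", "payload": {
  "increments": "0 0 0 0 0 0 26; 0 0 0 0 0 0 26; 0 0 0 0 0 0 26"
}}

```text
time: 5.8
eef_pos: [0.5162, 0.1679, 0.0643]
orientation: [0.704, -0.704, 0.066, -0.069]
force: [-0.1, -1.2, 0.0]
opening: 0.0259
```

Run:
```python
from h import *
st()
p=vision.get_image("wrist");cv2.imwrite("pics/w2.png",p["color"])
```

```text
t 5.8 p [0.5162 0.1679 0.0643] q [ 0.7042 -0.7036  0.0663 -0.0686] f [-0.13 -1.19  0.04] op 0.02589636406797619 j [ 0.155  0.336  1.761 -0.     1.042 -1.225]
[[ 0.982  0.003  0.19 ]
 [-0.19   0.     0.982]
 [ 0.003 -1.     0.001]]
```

View pics/w2.png

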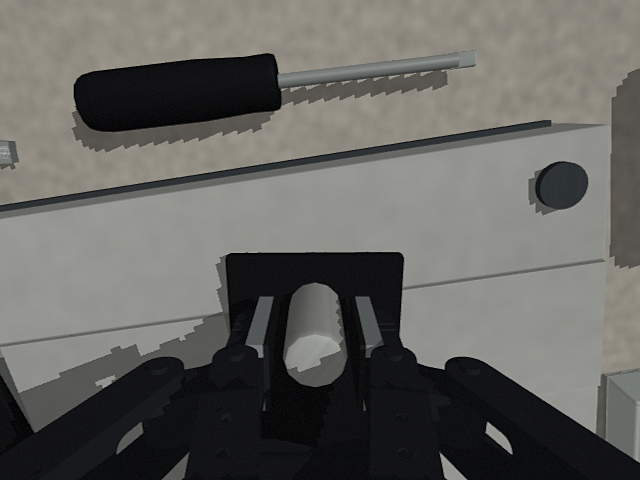

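Request:
{"api": "step_arm", "payload": {
  "increments": "0.005 0 0.2 0 0.5 0 26; 0.005 0 0.2 0 0.5 0 26; 0.005 0 0.2 0 0.5 0 26; 0.005 0 0.2 0 0.5 0 26; 0.005 0 0.2 0 0.5 0 26; 0.005 0 0.2 0 0.5 0 26; 0.005 0 0.2 0 0.5 0 26"
}}

```text
time: 6.55
eef_pos: [0.5277, 0.2003, 0.0636]
orientation: [-0.681, 0.681, -0.189, 0.19]
force: [-1.0, -1.7, 1.1]
opening: 0.0258
```

Request:
{"api": "step_arm", "payload": {
  "increments": "0 0 0 0 0 0 26"
}}

```text
time: 6.65
eef_pos: [0.5279, 0.2008, 0.0634]
orientation: [0.682, -0.681, 0.188, -0.189]
force: [-0.3, 0.7, -0.3]
opening: 0.0261
```

Request:
{"api": "step_arm", "payload": {
  "increments": "0 0 0 0 0 0 26"
}}

```text
time: 6.75
eef_pos: [0.5276, 0.2005, 0.0631]
orientation: [0.682, -0.681, 0.188, -0.189]
force: [0.1, 0.6, 0.2]
opening: 0.0261
```

```bash
cat >> h.py <<'E'
def ang(left=True):
    s=st();P=np.array(s["eef_pos"][:2]);h=np.array([.6127,.1519] if left else [.607,.0025])
    d=P-h;a=np.arctan2(d[1],-d[0])*(1 if left else -1)
    q=s["orientation"];R=Ro.from_quat([q[1],q[2],q[3],q[0]]).as_matrix()
    print("r",np.linalg.norm(d),"angle",a+(-.036 if left else .036),"force tool",np.round(R.T@np.array(s["force"]),2))
E
python3 -c "
from h import *
ang()"
```

```text
t 6.75 p [0.5276 0.2005 0.0631] q [ 0.6817 -0.6813  0.1881 -0.1888] f [0.11 0.57 0.18] op 0.02610616029050905 j [ 0.21   0.378  1.704  0.     1.058 -0.821]
[[ 0.858  0.001  0.514]
 [-0.514  0.     0.858]
 [ 0.001 -1.     0.001]]
r 0.0980366496324821 angle 0.4832279581305445 force tool [-0.2  -0.18  0.55]
```

Request:
{"api": "step_arm", "payload": {
  "increments": "0.005 0 0.2 0 0.5 0 26; 0.005 0 0.2 0 0.5 0 26; 0 0 0 0 0 0 26"
}}

```text
time: 7.05
eef_pos: [0.5329, 0.2088, 0.0627]
orientation: [0.671, -0.671, 0.222, -0.222]
force: [-0.1, -0.2, 0.4]
opening: 0.0262
```

Request:
{"api": "step_arm", "payload": {
  "increments": "0.005 0 0.2 0 0.5 0 26; 0 0 0 0 0 0 26"
}}

```text
time: 7.25
eef_pos: [0.5359, 0.2126, 0.0626]
orientation: [0.666, -0.665, 0.239, -0.239]
force: [-0.2, -0.3, -0.3]
opening: 0.026
```

Request:
{"api": "step_arm", "payload": {
  "increments": "0.005 0 0.2 0 0.5 0 26; 0 0 0 0 0 0 26"
}}

```text
time: 7.45
eef_pos: [0.5392, 0.2164, 0.0625]
orientation: [0.659, -0.659, 0.255, -0.255]
force: [0.3, 0.2, -1.1]
opening: 0.0261
```

```bash
python3 -c "
from h import *
ang()"
```

```text
t 7.45 p [0.5392 0.2164 0.0625] q [ 0.6595 -0.6593  0.2554 -0.2554] f [ 0.28  0.21 -1.12] op 0.026117671647009996 j [ 0.233  0.409  1.661  0.     1.072 -0.599]
[[ 0.739  0.     0.674]
 [-0.674  0.     0.739]
 [-0.    -1.     0.   ]]
r 0.09779196170074231 angle 0.6840584591921511 force tool [0.06 1.12 0.34]
```

Request:
{"api": "step_arm", "payload": {
  "increments": "0.005 0 0.2 0 0.5 0 26; 0.005 0 0.2 0 0.5 0 26"
}}

```text
time: 7.65
eef_pos: [0.5457, 0.223, 0.0624]
orientation: [-0.645, 0.646, -0.289, 0.288]
force: [-0.9, -0.3, 0.8]
opening: 0.0259
```

Request:
{"api": "step_arm", "payload": {
  "increments": "0.005 0 0.2 0 0.5 0 26; 0 0 0 0 0 0 26"
}}

```text
time: 7.85
eef_pos: [0.5502, 0.2267, 0.0625]
orientation: [0.639, -0.638, 0.304, -0.304]
force: [0.3, -0.2, -0.5]
opening: 0.026
```

```bash
python3 -c "
from h import *
ang()
p=vision.get_image('wrist');cv2.imwrite('pics/w3.png',p['color'])"
```

```text
t 7.85 p [0.5502 0.2267 0.0625] q [ 0.6386 -0.6383  0.3039 -0.304 ] f [ 0.35 -0.2  -0.49] op 0.025961930820062012 j [ 0.245  0.434  1.624  0.     1.083 -0.437]
[[ 0.63   0.     0.776]
 [-0.776  0.     0.63 ]
 [-0.    -1.     0.   ]]
r 0.09750376470112201 angle 0.8391233207781341 force tool [0.37 0.49 0.15]
```

View pics/w3.png

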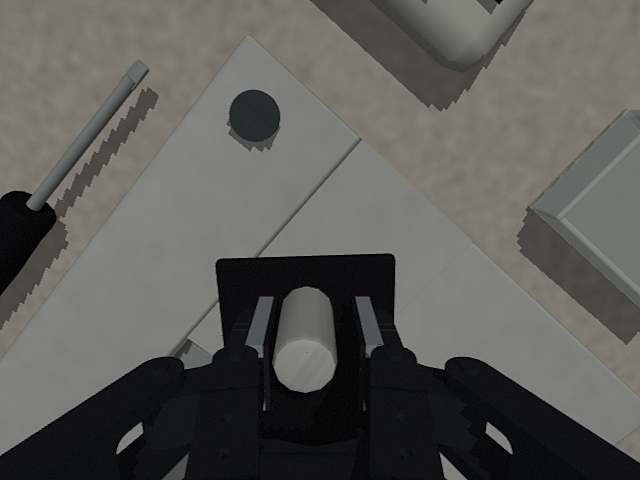

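The cover is following, with the knob at (305,340) resting on the trailing pad. I've felt no resistance so far and it is at about 0.8 rad.

Request:
{"api": "step_arm", "payload": {
  "increments": "0.005 0 0.2 0 0.5 0 26; 0.005 0 0.2 0 0.5 0 26"
}}

```text
time: 8.1
eef_pos: [0.5575, 0.2321, 0.0624]
orientation: [-0.622, 0.623, -0.336, 0.336]
force: [-2.0, -1.6, 0.7]
opening: 0.0262
```

Request:
{"api": "step_arm", "payload": {
  "increments": "0.005 0 0.2 0 0.5 0 26; 0 0 0 0 0 0 26"
}}

```text
time: 8.3
eef_pos: [0.5625, 0.2352, 0.0625]
orientation: [0.614, -0.614, 0.351, -0.351]
force: [-0.4, -0.0, 0.3]
opening: 0.0261
```

Request:
{"api": "step_arm", "payload": {
  "increments": "0.005 0 0.2 0 0.5 0 26; 0.005 0 0.2 0 0.5 0 26"
}}

```text
time: 8.5
eef_pos: [0.5706, 0.2394, 0.0623]
orientation: [-0.595, 0.596, -0.382, 0.381]
force: [-1.6, -1.3, 0.5]
opening: 0.0259
```

Request:
{"api": "step_arm", "payload": {
  "increments": "0.005 0 0.2 0 0.5 0 26; 0 0 0 0 0 0 26"
}}

```text
time: 8.7
eef_pos: [0.576, 0.2417, 0.0625]
orientation: [0.586, -0.586, 0.396, -0.396]
force: [0.5, 0.4, -0.5]
opening: 0.0265
```

```bash
python3 -c "
from h import *
ang()"
```

```text
t 8.7 p [0.576  0.2417 0.0625] q [ 0.586  -0.5857  0.3959 -0.396 ] f [ 0.49  0.38 -0.5 ] op 0.02648752320818609 j [ 0.259  0.487  1.544  0.     1.11  -0.123]
[[ 0.373  0.     0.928]
 [-0.928  0.     0.373]
 [-0.    -1.     0.   ]]
r 0.09703483095927326 angle 1.1472843870802318 force tool [-0.17  0.5   0.6 ]
```

Request:
{"api": "step_arm", "payload": {
  "increments": "0.005 0 0.2 0 0.5 0 26; 0.005 0 0.2 0 0.5 0 26"
}}

```text
time: 8.9
eef_pos: [0.5846, 0.2447, 0.0623]
orientation: [-0.565, 0.565, -0.425, 0.425]
force: [-1.4, -1.1, 0.8]
opening: 0.026
```

Request:
{"api": "step_arm", "payload": {
  "increments": "0.005 0 0.2 0 0.5 0 26; 0 0 0 0 0 0 26"
}}

```text
time: 9.1
eef_pos: [0.5903, 0.2462, 0.0625]
orientation: [0.555, -0.554, 0.439, -0.439]
force: [-0.4, 0.6, -0.4]
opening: 0.0262
```

```bash
python3 -c "
from h import *
ang()"
```

```text
t 9.1 p [0.5903 0.2462 0.0625] q [ 0.5547 -0.5544  0.4386 -0.4388] f [-0.44  0.62 -0.38] op 0.026214547291013333 j [0.26  0.514 1.503 0.    1.124 0.028]
[[ 0.23   0.     0.973]
 [-0.973  0.     0.23 ]
 [-0.    -1.     0.   ]]
r 0.09690361051224933 angle 1.3019869976512444 force tool [-0.71  0.38 -0.29]
```

The left cover shows no bind at about 1.27 rad, so it runs freely. I'll take it to the end stop.

Request:
{"api": "step_arm", "payload": {
  "increments": "0.005 0 0.2 0 0.5 0 26; 0.005 0 0.2 0 0.5 0 26; 0.005 0 0.2 0 0.5 0 26; 0.005 0 0.2 0 0.5 0 26; 0.005 0 0.2 0 0.5 0 26"
}}

```text
time: 9.6
eef_pos: [0.6143, 0.2488, 0.0624]
orientation: [0.495, -0.496, 0.505, -0.504]
force: [-1.1, -0.4, 0.4]
opening: 0.0259
```

Request:
{"api": "step_arm", "payload": {
  "increments": "0 0 0.1 0 0.2 0 26; 0 0 0 0 0 0 26"
}}

```text
time: 9.8
eef_pos: [0.6174, 0.2488, 0.0624]
orientation: [0.49, -0.49, 0.509, -0.509]
force: [-1.0, 0.5, 0.0]
opening: 0.0258
```

```bash
python3 -c "
from h import *
ang()"
```

```text
t 9.8 p [0.6174 0.2488 0.0624] q [ 0.4904 -0.4903  0.5095 -0.5095] f [-1.02  0.48  0.01] op 0.025821127337324324 j [0.253 0.561 1.429 0.    1.151 0.291]
[[-0.038  0.     0.999]
 [-0.999  0.    -0.038]
 [-0.    -1.     0.   ]]
r 0.09699774947847277 angle 1.583778805520398 force tool [-0.44 -0.01 -1.04]
```

Request:
{"api": "step_arm", "payload": {
  "increments": "0 0 0.08 0 0 0 26; 0 0 0 0 0 0 26"
}}

```text
time: 10.0
eef_pos: [0.6194, 0.2489, 0.0625]
orientation: [0.49, -0.49, 0.51, -0.51]
force: [-1.3, 0.9, 0.7]
opening: 0.0259
```

Request:
{"api": "step_arm", "payload": {
  "increments": "0 0 0.08 0 0 0 26; 0 0 0 0 0 0 26"
}}

```text
time: 10.2
eef_pos: [0.6199, 0.2489, 0.0623]
orientation: [0.489, -0.491, 0.511, -0.509]
force: [-5.7, 0.8, 3.1]
opening: 0.0258
```

```bash
python3 -c "
from h import *
ang()
p=vision.get_image('top');cv2.imwrite('pics/t4.png',cv2.resize(p['color'][180:330,160:440],None,fx=2.8,fy=2.8))"
```

```text
t 10.2 p [0.6199 0.2489 0.0623] q [ 0.4891 -0.4911  0.5107 -0.5088] f [-5.66  0.82  3.09] op 0.0258351218260081 j [2.520e-01 5.680e-01 1.419e+00 1.000e-03 1.158e+00 2.910e-01]
[[-0.039 -0.004  0.999]
 [-0.999 -0.    -0.039]
 [ 0.    -1.    -0.004]]
r 0.09723411108468179 angle 1.609061132964269 force tool [-0.6  -3.07 -5.7 ]
```

View pics/t4.png

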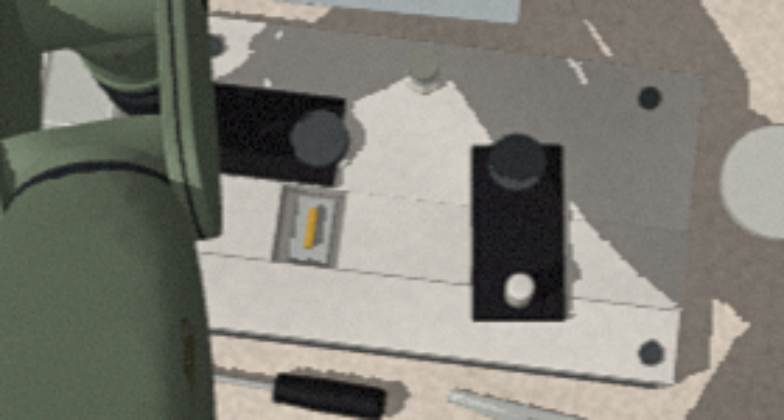

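The end stop was felt at 5.7 N with the left cover fully open and parallel to the seams. I'll back off, open the fingers and rise.

Request:
{"api": "step_arm", "payload": {
  "increments": "0 0 -0.17 0 0 0 26; 0 0 0 0 0 0 40; 0 0 0 0 0 0 40; 0 -0.6 0 0 0 0 40; 0 -1 0 0 0 0 40; 0 -1 0 0 0 0 40; 0 -1 0 0 0 0 40; 0 -1 0 0 0 0 40; 0 0 0 0 0 0 40"
}}

```text
time: 11.15
eef_pos: [0.621, 0.2497, 0.1845]
orientation: [-0.493, 0.486, -0.508, 0.512]
force: [0.1, 0.2, 0.4]
opening: 0.0397
```

Run:
```python
from h import *
st()
plan([.5093,-.0065,.18],-1.48,hand=40)
```

```text
t 11.15 p [0.621  0.2497 0.1845] q [-0.4935  0.4863 -0.5078  0.512 ] f [0.07 0.23 0.35] op 0.03974895717130672 j [ 0.253  0.432  1.347 -0.     1.351  0.293]
[[-0.04   0.011  0.999]
 [-0.999  0.003 -0.04 ]
 [-0.003 -1.     0.011]]
0.69 0.01 -0.27 -0.11 0.96 -0.04 40; 0.72 0.01 -0.2 -0 0.96 0 40; 0.74 0.01 -0.14 -0 0.96 0 40; 0.74 0.01 -0.06 -0 0.96 0 40; 0.74 0.01 0.01 -0 0.96 0 40; 0.74 0.02 0.08 -0 0.96 0 40; 0.73 0.01 0.15 -0 0.96 0 40; 0.71 0.01 0.23 -0 0.96 0 40; 0.69 0.01 0.28 -0 0.96 0 40; 0.66 0.01 0.36 -0 0.96 -0 40

0.62 0.02 0.41 -0 0.96 -0 40; 0.58 0.01 0.47 -0 0.96 -0 40; 0.53 0.01 0.53 -0 0.96 -0 40; 0.47 0.01 0.57 -0 0.96 -0 40; 0.42 0.01 0.62 -0 0.96 -0 40

end [ 0.50936807 -0.00660919  0.18010513] n 15 dyaw -1.4399595668001113
```

Request:
{"api": "step_arm", "payload": {
  "increments": "0.69 0.01 -0.27 0 0.96 0 40; 0.72 0.01 -0.2 0 0.96 0 40; 0.74 0.01 -0.14 0 0.96 0 40; 0.74 0.01 -0.06 0 0.96 0 40; 0.74 0.01 0.01 0 0.96 0 40; 0.74 0.02 0.08 0 0.96 0 40; 0.73 0.01 0.15 0 0.96 0 40; 0.71 0.01 0.23 0 0.96 0 40; 0.69 0.01 0.28 0 0.96 0 40; 0.66 0.01 0.36 0 0.96 0 40"
}}

```text
time: 12.15
eef_pos: [0.5422, 0.0772, 0.1746]
orientation: [-0.198, 0.198, -0.679, 0.679]
force: [1.0, -0.8, -0.4]
opening: 0.0401
```

Request:
{"api": "step_arm", "payload": {
  "increments": "0.62 0.02 0.41 0 0.96 0 40; 0.58 0.01 0.47 0 0.96 0 40; 0.53 0.01 0.53 0 0.96 0 40; 0.47 0.01 0.57 0 0.96 0 40; 0.42 0.01 0.62 0 0.96 0 40; 0 0 0 0 0 0 40; 0 0 0 0 0 0 40"
}}

```text
time: 12.85
eef_pos: [0.5056, -0.0075, 0.1733]
orientation: [0.032, -0.032, 0.707, -0.706]
force: [0.4, 0.8, -0.1]
opening: 0.0405
```

Run:
```python
from h import *
ang(False)
p=vision.get_image("wrist");cv2.imwrite("pics/w5.png",p["color"])
for l,z in(("knob_right",.079),("hinge_right",.079)):
  for r in landmark_of(p,l)[:2]: print(l,round(r["score"],2),np.round(r["position"],1),np.round(ray(p,r["position"],z),4))
plan([.5093,-.0065,.0625],-1.48,hand=40)
```

```text
t 12.85 p [ 0.5056 -0.0075  0.1733] q [ 0.0323 -0.0321  0.7065 -0.7062] f [ 0.39  0.81 -0.05] op 0.04051034831264051 j [-0.187  0.117  1.772  0.     1.253  1.293]
[[-0.996  0.     0.091]
 [-0.091  0.    -0.996]
 [-0.    -1.    -0.   ]]
r 0.101879118543899 angle 0.13467675298538478 force tool [-0.46  0.05 -0.77]
knob_right 0.74 [313.6 242.9] [ 0.5081 -0.0066  0.079 ]
hinge_right 0.72 [207.4 104.7] [0.5805 0.0576 0.079 ]
hinge_right 0.69 [319.3  61.1] [ 6.077e-01 -5.000e-04  7.900e-02]
-0.03 0.89 -0 0 0 -0 40; -0.02 0.88 -0 0 0.01 -0 40; -0.03 0.89 -0 0 -0 -0 40; -0.03 0.89 -0 0 0 -0 40; -0.03 0.88 -0 0 0.01 -0 40

end [ 0.50938339 -0.00650448  0.06255641] n 5 dyaw -0.0015659672601406882
```

View pics/w5.png

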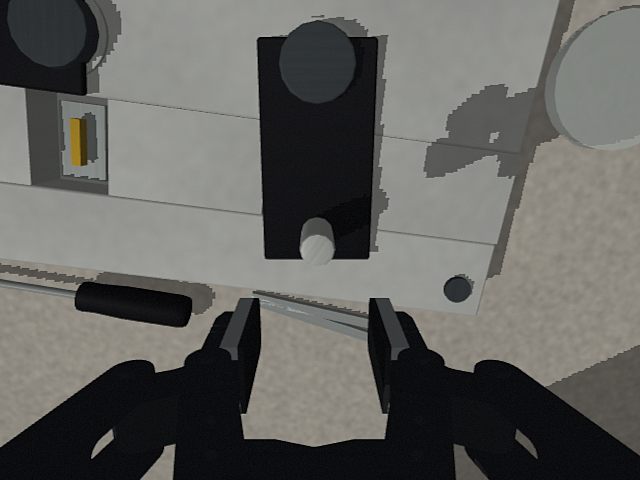

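The right knob is at (317,240), between the jaw lines, so I'll descend over it.

Request:
{"api": "step_arm", "payload": {
  "increments": "-0.02 0.89 0 0 0 0 40; -0.02 0.88 0 0 0 0 40; -0.03 0.89 0 0 0 0 40; -0.03 0.89 0 0 0 0 40; -0.02 0.88 0 0 0 0 40; 0 0 0 0 0 0 26; 0 0 0 0 0 0 26; 0 0 0 0 0 0 26"
}}

```text
time: 13.8
eef_pos: [0.5099, -0.0071, 0.0639]
orientation: [-0.033, 0.031, -0.706, 0.707]
force: [0.4, 0.0, 0.9]
opening: 0.0261
```

Run:
```python
from h import *
ang(False)
p=vision.get_image("wrist");cv2.imwrite("pics/w6.png",p["color"])
```

```text
t 13.8 p [ 0.5099 -0.0071  0.0639] q [-0.0333  0.0315 -0.7062  0.7065] f [0.37 0.   0.87] op 0.0261216651998568 j [-0.184  0.277  1.842  0.     1.02   1.295]
[[-0.996  0.003  0.091]
 [-0.091 -0.    -0.996]
 [-0.003 -1.     0.001]]
r 0.09756037469323069 angle 0.1343601120100775 force tool [-0.37 -0.87  0.03]
```

View pics/w6.png

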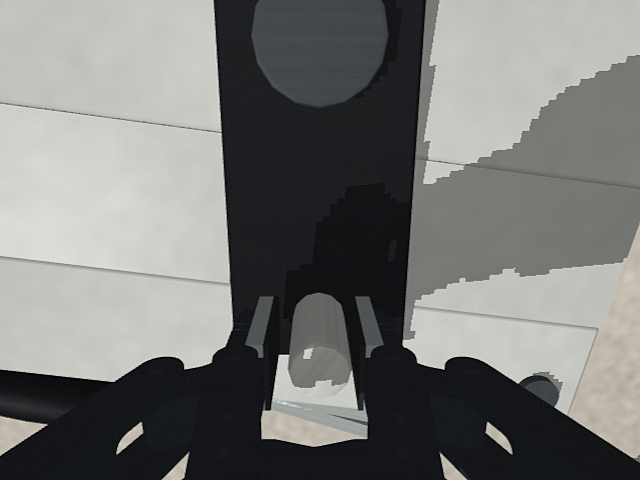

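Request:
{"api": "step_arm", "payload": {
  "increments": "-0.005 0 0.2 0 -0.5 0 26; -0.005 0 0.2 0 -0.5 0 26; -0.005 0 0.2 0 -0.5 0 26; -0.005 0 0.2 0 -0.5 0 26; -0.005 0 0.2 0 -0.5 0 26; -0.005 0 0.2 0 -0.5 0 26; -0.005 0 0.2 0 -0.5 0 26; 0 0 0 0 0 0 26"
}}

```text
time: 14.65
eef_pos: [0.5188, -0.0413, 0.0639]
orientation: [-0.155, 0.154, -0.69, 0.69]
force: [0.2, 0.2, -0.1]
opening: 0.0261
```

Request:
{"api": "step_arm", "payload": {
  "increments": "-0.005 0 0.2 0 -0.5 0 26; 0 0 0 0 0 0 26; 0 0 0 0 0 0 26"
}}

```text
time: 14.95
eef_pos: [0.5205, -0.0453, 0.0631]
orientation: [-0.172, 0.171, -0.686, 0.686]
force: [-0.8, -0.4, -0.6]
opening: 0.026
```

Run:
```python
from h import *
ang(False)
p=vision.get_image("wrist");cv2.imwrite("pics/w7.png",p["color"])
```

```text
t 14.95 p [ 0.5205 -0.0453  0.0631] q [-0.1717  0.1708 -0.6858  0.6863] f [-0.76 -0.44 -0.61] op 0.025993424655385296 j [-0.253  0.302  1.81  -0.     1.028  0.829]
[[-0.883  0.001  0.47 ]
 [-0.47  -0.    -0.883]
 [-0.001 -1.     0.001]]
r 0.09884866001957614 angle 0.5409132756347995 force tool [0.88 0.61 0.04]
```

View pics/w7.png

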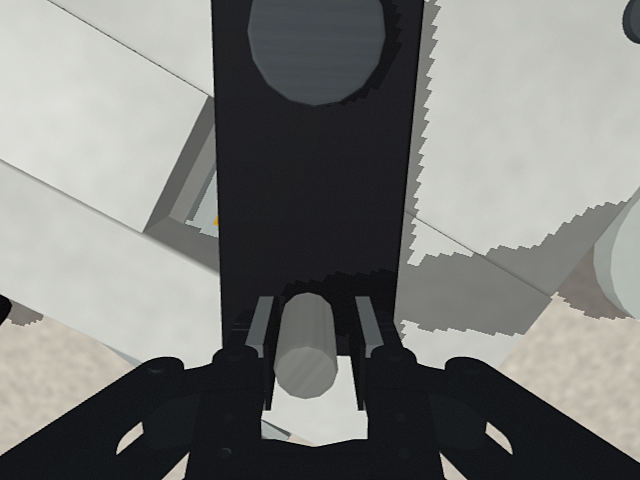

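Request:
{"api": "step_arm", "payload": {
  "increments": "-0.005 0 0.2 0 -0.5 0 26; 0 0 0 0 0 0 26"
}}

```text
time: 15.2
eef_pos: [0.5226, -0.0497, 0.0627]
orientation: [-0.189, 0.189, -0.681, 0.682]
force: [0.3, 0.8, -0.6]
opening: 0.0259
```

Request:
{"api": "step_arm", "payload": {
  "increments": "-0.005 0 0.2 0 -0.5 0 26; 0 0 0 0 0 0 26"
}}

```text
time: 15.4
eef_pos: [0.5252, -0.0539, 0.0625]
orientation: [-0.205, 0.205, -0.677, 0.677]
force: [-0.0, -0.4, -0.7]
opening: 0.0261
```

```bash
python3 -c "
from h import *
ang(False)"
```

```text
t 15.4 p [ 0.5252 -0.0539  0.0625] q [-0.2053  0.2053 -0.6766  0.6767] f [-0.03 -0.36 -0.73] op 0.026112167345896456 j [-0.266  0.313  1.796 -0.     1.032  0.715]
[[-0.831  0.     0.556]
 [-0.556 -0.    -0.831]
 [ 0.    -1.     0.   ]]
r 0.09939648752829658 angle 0.6393880225392812 force tool [0.23 0.73 0.28]
```

Request:
{"api": "step_arm", "payload": {
  "increments": "-0.005 0 0.2 0 -0.5 0 26; 0 0 0 0 0 0 26"
}}

```text
time: 15.6
eef_pos: [0.528, -0.058, 0.0625]
orientation: [-0.222, 0.222, -0.671, 0.671]
force: [0.2, -0.7, 0.1]
opening: 0.026
```

Request:
{"api": "step_arm", "payload": {
  "increments": "-0.005 0 0.2 0 -0.5 0 26; 0 0 0 0 0 0 26"
}}

```text
time: 15.8
eef_pos: [0.5312, -0.0619, 0.0625]
orientation: [-0.239, 0.239, -0.666, 0.666]
force: [0.1, -0.6, -0.2]
opening: 0.0261
```

```bash
python3 -c "
from h import *
ang(False)"
```

```text
t 15.8 p [ 0.5312 -0.0619  0.0625] q [-0.2387  0.2387 -0.6655  0.6657] f [ 0.13 -0.57 -0.18] op 0.026065067368345504 j [-0.278  0.326  1.779 -0.     1.037  0.604]
[[-0.772  0.     0.636]
 [-0.636 -0.    -0.772]
 [ 0.    -1.     0.   ]]
r 0.09950279643996482 angle 0.7400989492888347 force tool [0.26 0.18 0.52]
```

Request:
{"api": "step_arm", "payload": {
  "increments": "-0.005 0 0.2 0 -0.5 0 26; 0 0 0 0 0 0 26"
}}

```text
time: 16.0
eef_pos: [0.5344, -0.0657, 0.0625]
orientation: [-0.255, 0.255, -0.659, 0.66]
force: [-0.7, -0.6, 0.8]
opening: 0.026
```

Request:
{"api": "step_arm", "payload": {
  "increments": "-0.005 0 0.2 0 -0.5 0 26; 0 0 0 0 0 0 26"
}}

```text
time: 16.2
eef_pos: [0.538, -0.0693, 0.0625]
orientation: [-0.272, 0.272, -0.653, 0.653]
force: [0.3, 0.1, -0.6]
opening: 0.026
```

```bash
python3 -c "
from h import *
ang(False)"
```

```text
t 16.2 p [ 0.538  -0.0693  0.0625] q [-0.2716  0.2715 -0.6527  0.653 ] f [ 0.26  0.09 -0.58] op 0.026030230271231632 j [-0.288  0.339  1.76  -0.     1.042  0.495]
[[-0.705  0.     0.709]
 [-0.709 -0.    -0.705]
 [ 0.    -1.     0.   ]]
r 0.09961788429577148 angle 0.841039030008844 force tool [-0.25  0.58  0.12]
```

Request:
{"api": "step_arm", "payload": {
  "increments": "-0.005 0 0.2 0 -0.5 0 26; 0 0 0 0 0 0 26"
}}

```text
time: 16.4
eef_pos: [0.5416, -0.0727, 0.0625]
orientation: [-0.288, 0.288, -0.646, 0.646]
force: [-0.1, -0.7, 0.2]
opening: 0.0258
```

Request:
{"api": "step_arm", "payload": {
  "increments": "-0.005 0 0.2 0 -0.5 0 26; 0 0 0 0 0 0 26"
}}

```text
time: 16.6
eef_pos: [0.5454, -0.076, 0.0626]
orientation: [-0.304, 0.304, -0.638, 0.639]
force: [0.6, 0.4, 1.0]
opening: 0.0258
```

```bash
python3 -c "
from h import *
ang(False)"
```

```text
t 16.6 p [ 0.5454 -0.076   0.0626] q [-0.3039  0.3038 -0.6383  0.6386] f [0.55 0.4  1.  ] op 0.025806853479294442 j [-0.295  0.354  1.739 -0.     1.048  0.387]
[[-0.631  0.     0.776]
 [-0.776 -0.    -0.631]
 [ 0.    -1.     0.   ]]
r 0.09975220169422565 angle 0.9416708847654452 force tool [-0.66 -1.    0.18]
```

Request:
{"api": "step_arm", "payload": {
  "increments": "-0.005 0 0.2 0 -0.5 0 26; 0 0 0 0 0 0 26"
}}

```text
time: 16.8
eef_pos: [0.5489, -0.0787, 0.0624]
orientation: [0.32, -0.32, 0.631, -0.63]
force: [-1.3, 0.8, 0.8]
opening: 0.026
```

Request:
{"api": "step_arm", "payload": {
  "increments": "-0.005 0 0.2 0 -0.5 0 26; 0 0 0 0 0 0 26"
}}

```text
time: 17.0
eef_pos: [0.5522, -0.0809, 0.0622]
orientation: [0.335, -0.336, 0.623, -0.622]
force: [-4.6, 3.3, 3.1]
opening: 0.0261
```

```bash
python3 -c "
from h import *
ang(False)
p=vision.get_image('wrist');cv2.imwrite('pics/w8.png',p['color'])"
```

```text
t 17.0 p [ 0.5522 -0.0809  0.0622] q [ 0.3348 -0.3359  0.6234 -0.6216] f [-4.6   3.33  3.14] op 0.026076667044847703 j [-3.010e-01  3.700e-01  1.718e+00  1.000e-03  1.057e+00  2.810e-01]
[[-0.55  -0.003  0.835]
 [-0.835  0.001 -0.55 ]
 [ 0.    -1.    -0.003]]
r 0.0997974112596085 angle 1.0258473976878835 force tool [-0.25 -3.13 -5.68]
```

View pics/w8.png

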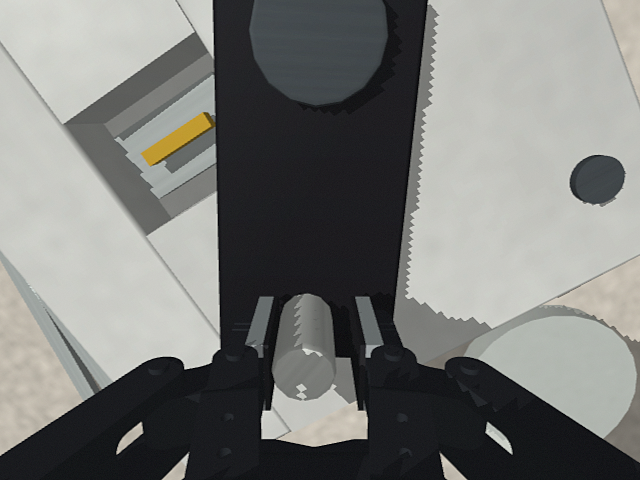

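The right cover binds: from about 0.95 rad the opposing tangential force rises from about 1.5 N to 5.7 N over one 5 mm step, and it holds. I'll swing it back shut.

Request:
{"api": "step_arm", "payload": {
  "increments": "-0.005 0 -0.2 0 0.5 0 26; -0.02 0 -0.4 0 1 0 26; -0.02 0 -0.4 0 1 0 26; -0.02 0 -0.4 0 1 0 26; -0.02 0 -0.4 0 1 0 26; -0.02 0 -0.4 0 1 0 26; -0.02 0 -0.4 0 1 0 26; -0.02 0 -0.4 0 1 0 26; 0 0 0 0 0 0 26"
}}

```text
time: 17.95
eef_pos: [0.5115, -0.0216, 0.0629]
orientation: [-0.085, 0.084, -0.702, 0.702]
force: [0.6, -0.3, 0.4]
opening: 0.0258
```

Request:
{"api": "step_arm", "payload": {
  "increments": "-0.005 0 -0.2 0 0.5 0 26; 0 0 0 0 0 0 26"
}}

```text
time: 18.15
eef_pos: [0.5107, -0.0173, 0.0629]
orientation: [-0.068, 0.067, -0.704, 0.704]
force: [-0.3, 0.8, -0.5]
opening: 0.0258
```

```bash
python3 -c "
from h import *
ang(False)
p=vision.get_image('wrist');cv2.imwrite('pics/w9.png',p['color'])"
```

```text
t 18.15 p [ 0.5107 -0.0173  0.0629] q [-0.0683  0.0671 -0.7035  0.7042] f [-0.31  0.83 -0.49] op 0.025835624070695107 j [-0.203  0.281  1.839 -0.     1.02   1.176]
[[-0.982  0.002  0.191]
 [-0.191 -0.001 -0.982]
 [-0.002 -1.     0.001]]
r 0.0983427476334653 angle 0.23894622456877113 force tool [ 0.15  0.49 -0.88]
```

View pics/w9.png

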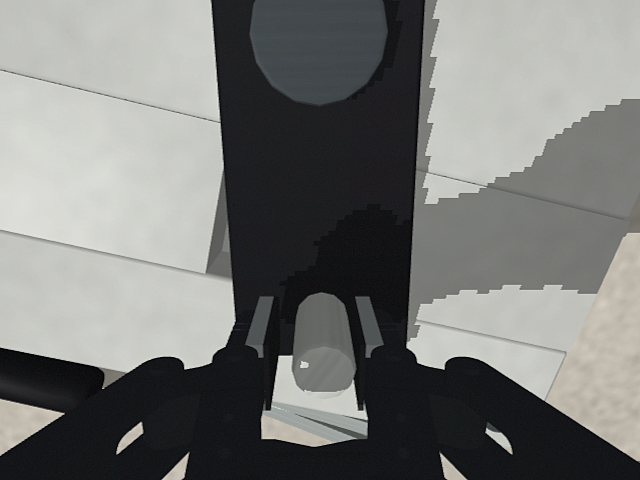

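Request:
{"api": "step_arm", "payload": {
  "increments": "-0.005 0 -0.2 0 0.5 0 26; -0.005 0 -0.2 0 0.5 0 26; -0.005 0 -0.2 0 0.5 0 26; -0.005 0 -0.2 0 0.5 0 26; 0 0 0 0 0 0 26"
}}

```text
time: 18.7
eef_pos: [0.5087, 0.0027, 0.0627]
orientation: [0.002, -0.003, -0.707, 0.707]
force: [0.1, 0.2, 0.3]
opening: 0.0259
```

Request:
{"api": "step_arm", "payload": {
  "increments": "-0.005 0 -0.12 0 0.3 0 26; 0 0 0 0 0 0 26"
}}

```text
time: 18.9
eef_pos: [0.5087, 0.0055, 0.0627]
orientation: [0.013, -0.014, -0.707, 0.707]
force: [1.1, -1.4, 0.8]
opening: 0.026
```

```bash
python3 -c "
from h import *
ang(False)"
```

```text
t 18.9 p [0.5087 0.0055 0.0627] q [ 0.013  -0.0135 -0.7069  0.7071] f [ 1.09 -1.4   0.8 ] op 0.026042031283317717 j [-0.159  0.277  1.844 -0.     1.019  1.449]
[[-0.999  0.001 -0.038]
 [ 0.038 -0.    -0.999]
 [-0.001 -1.     0.   ]]
r 0.09836153175254615 angle 0.005576795109800907 force tool [-1.14 -0.79  1.36]
```

Request:
{"api": "step_arm", "payload": {
  "increments": "0 0 -0.08 0 0 0 26; 0 0 0 0 0 0 26"
}}

```text
time: 19.1
eef_pos: [0.5086, 0.0069, 0.0627]
orientation: [0.013, -0.014, -0.706, 0.708]
force: [0.3, -4.1, 0.2]
opening: 0.0259
```

Request:
{"api": "step_arm", "payload": {
  "increments": "0 0 -0.08 0 0 0 26; 0 0 0 0 0 0 26"
}}

```text
time: 19.3
eef_pos: [0.5085, 0.0071, 0.0626]
orientation: [0.013, -0.013, -0.705, 0.709]
force: [0.3, -11.2, -0.4]
opening: 0.026
```

The shut stop is firmly felt, with only 0.2 mm of movement for a 7 N rise. I'll back off, open and retreat upward.

Request:
{"api": "step_arm", "payload": {
  "increments": "0 0 0.1 0 0 0 26; 0 0 0.08 0 0 0 40; 0 0 0 0 0 0 40; 0 0 0 0 0 0 40; 0 -0.5 0 0 0 0 40; 0 -1 0 0 0 0 40; 0 -1 0 0 0 0 40; 0 -1 0 0 0 0 40; 0 -1 0 0 0 0 40; 0 -1 0 0 0 0 40"
}}

```text
time: 20.3
eef_pos: [0.5083, 0.0057, 0.2021]
orientation: [-0.013, 0.014, 0.707, -0.707]
force: [0.0, -0.8, -0.2]
opening: 0.0399
```

Request:
{"api": "step_arm", "payload": {
  "increments": "1 -0.6 0.3 0 0 0 40; 1 -0.6 0.5 0 0 0 40; 1 0 1 0 0 0 40; 1 0 1 0 0 0 40; 0.4 0 1 0 0 0 40; 0 0 1 0 0 0 40; 0 0 1 0 0 0 40; 0 0 1 0 0 0 40; 0 0 0 0 0 0 40; 0 0 0 0 0 0 40"
}}

```text
time: 21.3
eef_pos: [0.3917, -0.16, 0.2306]
orientation: [-0.014, 0.014, 0.707, -0.707]
force: [0.4, 0.3, -0.1]
opening: 0.0402
```

```bash
python3 -c "
from h import *
st()
p=vision.get_image('top');cv2.imwrite('pics/t9.png',cv2.resize(p['color'][180:330,160:440],None,fx=2.8,fy=2.8,interpolation=cv2.INTER_CUBIC))
for l in('knob_left','knob_right'):
  for r in landmark_of(p,l)[:2]:
    X=ray(p,r['position'],.079)
    print(l,r['score'],r['position'],X)"
```

```text
t 21.3 p [ 0.3917 -0.16    0.2306] q [-0.014   0.0144  0.7071 -0.7068] f [ 0.43  0.28 -0.12] op 0.040198358789266565 j [-5.940e-01 -1.290e-01  1.891e+00  1.000e-03  1.379e+00  1.017e+00]
[[-0.999  0.001 -0.04 ]
 [ 0.04   0.    -0.999]
 [-0.001 -1.    -0.   ]]
knob_left 0.91 [225.5, 222.7] [0.61323251 0.25141043 0.079     ]
knob_right 0.92 [338.0, 284.1] [0.50422385 0.00756744 0.079     ]
```

View pics/t9.png

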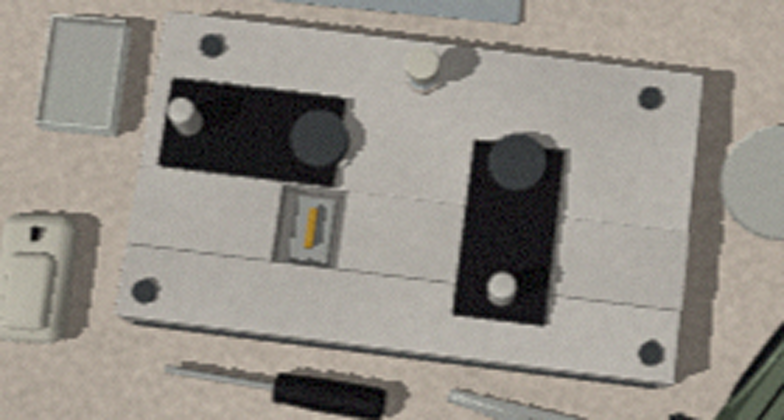

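In the top view the left cover lies parallel to the seams (fully open) and the right cover is square to them (fully shut). The gripper is clear and nothing else has moved.

```bash
python3 -c "
from h import *
print(order.finish_job())"
```

```text
the job is handed in; nothing more can be done
None
```

The right cover is the one that binds. It is now fully shut, and the left cover is left fully open. I handed the job in at about 21 s of the 72 s allowed.

- **Left cover:** I swung it out by its knob with the jaws loosely straddling it. It ran freely, at about 1–2.5 N, all the way to its end stop, which I felt at about 6 N.
- **Right cover:** It ran freely to about 0.95 rad. Over the next 5 mm the resistance rose from about 1.5 N to 5.7 N and stayed there, so I stopped pushing. I then swung it back until the shut stop was firmly felt, at about 11 N at the knob.

**Last checks:** The final top view shows the left cover parallel to the station's seams and the right one square to them. The arm was up and clear, with a force reading near zero. The vial, mouse, box, dish, screwdriver and glass strip looked unmoved, as did the part of the tweezers in view. I judged this by eye and did not measure it.

No check failed. My pose estimates carried 1–3 mm of error (a few hundredths of a rad at the knob), so I took both end positions from feeling the stops, not from the computed angles.

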